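# Plug in the grinder's interlock and press start

## Robot

A 6-joint arm with a two-finger parallel gripper is mounted at the origin on the work surface. World frame = base frame: x ahead of the robot, y to its left, z up, the work surface at z = 0. Lengths are in m, angles in rad, forces in N, time in s.
With the tool pointing down it reaches from about 0.35 to 0.85 m from the base axis. Payload 8.1 kg.
Tool frame: the origin (TCP) lies at the very end of the fingers, on their centre line; the grasp point (between the pads) lies 19 mm behind it; z points along the fingers, y is the line along which they close (so a half turn about z gives the same grasp; the last joint's range is limited). The gripper opens to 93 mm and grips with 3 to 60 N. Pads are 15 mm wide; open, the fingers measure 128 mm over their backs; the gripper's body (75 mm by 188 mm) begins 65 mm behind the grasp point.
Start: joints at [1.043, 0.13, 1.488, -0, 1.523, -0.085], TCP at [0.257, 0.542, 0.219] pointing down, gripper open.
Joint ranges: [-2.96, 2.96], [-0.89, 2.26], [0.02, 2.5], [-1.34, 4.48], [0, 2.73], [-2.66, 2.66]. Speed limits (rad/s): [2.39, 2.39, 2.79, 3.14, 3.14, 3.14].

## Interface

Orientations are given as a rotation vector (axis times angle).
In Python, from plant import robot, imaging gives the robot as it stands.
- The arm moves only by the tool jog_arm, never from a script. Its argument "rows" is a list of rows, each a list of 2 entries, a list of its own where there are three numbers: the shift along the tool's x, y, z each as a share of 0.2 m, from -1 to 1, then the turn, a rotation vector about the tool's x, y, z each as a share of pi/2 rad, from -1 to 1. A call has 1 to 5 rows; each row is the pose to reach, as a shift and turn from the pose commanded when the call began, along the tool's axes at that moment; what a row does not reach only later rows make up. A row lasts 1/10 s, in which the tool goes at most 50 mm and 8.59 degrees, less where a joint would pass 70% of its speed; a pose out of reach is approached as far as the arm can. A call with a number of a shift or a turn outside -1 to 1 is refused whole. A call with a gripper value outside its range is refused whole. "hand" is the closure, from -1 (fully open) to 1 (shut), set as the call begins (left out, the last holds). The fingers move at their own pace and stop on an object; "squeeze" is the grip in N (left out, the last holds). Time passes only in rows, so rows that repeat a pose let the fingers close. It gives the time, the measured TCP pose, the force, the opening and the grip force at its end, in the units of the state.
- robot.read_state(): the state, without advancing time (a new reading comes with each control period).
- imaging.read_camera(name): name is "scene" or "top"; returns a dict with "frame" (400x640x3 uint8, red, green, blue), "vertical_fov" (degrees; the focal length in pixels is half the picture's height over the tangent of half this angle, whatever the lens; pixels are square), "cx", "cy" (the principal point, pixels), "R" (3x3) and "t" (3): a world point X has camera coordinates R X + t. Camera axes: x right, y down, z forward; pixel columns grow to the right and rows downward; lengths in m; the calibration is good to about 2 mm. A picture is of the moment at which its call begins. There is no depth.
- robot.close_job(): hands the job in; it is judged then, once.
The state is a dict: "t": time; "q": joint angles; "dq": joint speeds; "joint_torque": joint torques, N m; "tool_pos": TCP position; "orientation": TCP orientation; "force": force on the tool from outside, world axes, zero at the start; "wrist_torque": the same for the moment, N m; "opening": finger opening in m; "gripper_force": force on a finger pad.
Only numpy, scipy, OpenCV 4.12 (cv2) and the standard library are available. Lean on these libraries where they do the work, as an engineer would, in place of code of your own. Each camera call takes 0.05 s, during which the arm holds its last target. There are 200 camera calls.

## Task

Get the glass grinder going: push the loose rectangular interlock plug fully home in the matching rectangular hole of the socket box and let go of it, then press the broad, flat start button inside the steel collar on the sloping console all the way down, keep it down for a full second, and let it come right up again. Press gently (the console must never feel more than about 40 N), do not press the mushroom-shaped stop button next to it, and leave the other things on the bench where they are.

Things in the scene. Friction and masses are not known exactly. Their poses are not given: they have to be found in the camera images.
- plug: Loose interlock plug: plain grey plastic block 40 (its x) x 28 (y) x 88 mm tall (z), about 0.16 kg, standing upright on its plug end, with a thin black band near the top. Origin: centre of its underside. The lowest 6 mm taper in by 1.5 mm a side. Same after a half turn about z. Grip it across the 28 mm.
- socket: Socket box, fixed: grey block 100 (x) x 160 (y) x 50 mm (z), origin at the centre of its underside. Two 30 mm deep holes in its top: a rectangular one (centre at y = +36 mm) and a round one 37 to 38 mm wide (y = -36 mm, not used; the plug does not fit it). It stands left or right of the robot's middle, the console on the other side.
- socket_hole0 (a point): Centre of the mouth of the rectangular hole, on the top of the socket box, 50 mm above the bench; axes as socket. The hole is 42 mm along x, 30 mm along y (2 mm wider than the plug each way), 30 mm deep, floor flat: home, the plug's underside is 30 mm below this point and its top 58 mm above it. Nothing latches.
- console: Foot of the start/stop console, fixed: steel plate with a 292 mm post at its far edge. Origin on the bench, x away from the robot (turned up to 0.3 rad), z up. On the post a white head is clamped; its panel (130 mm up the slope x 200 mm wide) slopes 30 degrees down towards -x: outward normal (-0.5, 0, 0.866) in this frame. Never push on it with more than 40 N; the clamp does not give.
- start_lowest (a point): Where the centre of the start button's flat top (unpressed) WOULD be with the head at its lowest setting: (-11, 45, 169) mm from console, same axes. The head is really clamped 0 to 50 mm straight above that; this height IS NOT MEASURED and must be found by touch or sight.
- start_button (a joint): Start button travel along the panel's inward normal, m: 0 up, 0.010 fully down (over 0.0085 counts). Flat black plunger 48 mm wide, top 22 mm off the panel, 12 when down; a fixed dark disc 64 mm wide and 7 high lies under it. Round it a steel collar, 70 mm inside, 80 outside, 18 high. Spring: 2.4 N to start, 8 N at 0.010, then a firm stop; springs back, no latch.
- stop_button (a joint): Travel of the stop button, m: 0 up, 0.006 down. A mushroom-shaped black button 46 mm wide, standing 35 mm off the panel, no collar, 95 mm to the -y side (console axes) of the start button, on the same head. Must not be pressed (over 0.003).
- goblet: Loose bystander: open glass beaker, 72 mm across, 100 mm tall; origin under its centre.
- paste_jar: Loose bystander: white jar with a metal cap, 64 mm across, 70 mm tall; origin under its centre.
- brush: Loose bystander: hand brush lying near the robot, about along y; origin under its middle.
- screwdriver: Loose bystander: screwdriver lying near the robot, about along y; origin under its middle.
- wheel: Loose bystander: brown grinding wheel lying flat, 140 mm across, 22 mm thick; origin under its centre.
- cork_block: Loose bystander: cork block 50 x 110 x 40 mm at the far side; origin under its centre.
- coolant: Loose bystander: white bottle 70 mm across, 190 mm tall; origin under its centre.

How it is judged:
On the way, in this order (a step that is already met when the one before it is completed fails the run):
1. the plug is fully home in the rectangular hole and the fingers have let go of it (z of plug in the frame of socket_hole0 below -0.027 m and horizontal distance between plug and socket_hole0 below 0.004 m and angle between the x axis of plug and the x axis of socket, either way round below 0.09 rad and angle between plug's own z axis and vertical below 0.09 rad and contact force between the fingers and plug below 0.1 N), for 0.2 s.
2. the start button is held fully down for a second (0.8 s at least) (value of joint start_button above 0.0085 m), for 0.8 s.
3. the start button has come right up again (value of joint start_button below 0.0015 m), for 0.2 s.
At the end, for the whole second after the job is handed in: The plug stands at rest in the rectangular hole, its underside at least 27 mm below the mouth, within 4 mm of the hole's centre, upright and in line within 0.09 rad, and both buttons are up (within 1.5 mm) (z of plug in the frame of socket_hole0 below -0.027 m and horizontal distance between plug and socket_hole0 below 0.004 m and angle between the x axis of plug and the x axis of socket, either way round below 0.09 rad and angle between plug's own z axis and vertical below 0.09 rad and value of joint each of start_button, stop_button below 0.0015 m and linear speed of plug below 0.02 m/s); the robot touches nothing.
It fails at once if the stop button is pressed by more than 3 mm (value of joint stop_button above 0.003 m).
It fails at once if the robot or the plug pushes on the console with more than 40 N (contact force between any of the arm, the fingers, plug and console above 40 N).
It fails at once if a bystander is moved more than 30 mm (distance of any of goblet, paste_jar, brush, screwdriver, wheel, cork_block, coolant from where it was at the start of the episode above 0.03 m).
It fails at once if an upright bystander is tipped (angle between any of goblet, paste_jar, coolant's own z axis and vertical above 0.5 rad).
It also fails if it takes over 64 s, if anything falls off the work surface, if the arm or the gripper's body presses on something with over 40 N, if the wrist force passes 120 N, or if a joint passes its speed limit or range.

## Working session

There is one attempt and no reset: what is moved stays moved. The work goes in short steps, Python scripts to look and compute and a tool call to move; the robot and the scene stay as the last step left them, time stands still between calls to the robot, and variables do not carry over. Pictures are saved under pics/ and viewed, at most 10 in all, crops included, and the job is handed in when it is done.

Besides the shell and the picture viewer there is one more tool, called after "Call:" by a JSON object that holds its "op" and its "data", one argument or row to a line. jog_arm: Moves the arm, as the interface text tells. Its arguments: {"type":"object","properties":{"rows":{"type":"array"},"hand":{"type":"number"},"squeeze":{"type":"number"}},"required":["rows"]}

```bash
mkdir -p pics; ls; cat > h.py <<'E'
import numpy as np, cv2
from plant import robot, imaging
from scipy.spatial.transform import Rotation as Ro
def cam(n):
    c=imaging.read_camera(n); c['f']=c['frame'].shape[0]/2/np.tan(np.radians(c['vertical_fov'])/2); c['R']=np.array(c['R']);c['t']=np.array(c['t']); return c
def ray(c,uv):
    d=np.array([(uv[0]-c['cx'])/c['f'],(uv[1]-c['cy'])/c['f'],1]); return -c['R'].T@c['t'], c['R'].T@d
def onz(c,uv,z):
    o,d=ray(c,uv); return o+d*(z-o[2])/d[2]
def proj(c,X):
    p=c['R']@np.array(X)+c['t']; return np.array([c['f']*p[0]/p[2]+c['cx'],c['f']*p[1]/p[2]+c['cy']])
def tri(c1,u1,c2,u2):
    o1,d1=ray(c1,u1);o2,d2=ray(c2,u2); s=np.linalg.lstsq(np.c_[d1,-d2],o2-o1,rcond=None)[0]
    a,b=o1+d1*s[0],o2+d2*s[1]; return (a+b)/2,np.linalg.norm(a-b)
def save(n,im): cv2.imwrite('pics/'+n,cv2.cvtColor(np.ascontiguousarray(im),cv2.COLOR_RGB2BGR))
E
python3 - <<'E'
from h import *
for n in('scene','top'):
    c=cam(n); save(n+'0.png',c['frame']); np.save(n+'0.npy',c['frame']); print(n,c['f'],c['cx'],c['cy'],-c['R'].T@c['t'],c['R'].round(3).tolist())
s=robot.read_state(); print(s)
E
```

```text
pics
scene 424.9574581794301 324.74153586362337 208.11266594843556 [ 0.95369468 -0.71681606  1.30261509] [[0.879, 0.477, -0.015], [0.386, -0.728, -0.566], [-0.281, 0.492, -0.824]]
top 393.88769466108147 321.6128293557506 190.67245679263704 [ 0.32590238 -0.0024314   1.33629015] [[-0.022, -1.0, 0.006], [-0.985, 0.021, -0.171], [0.171, -0.009, -0.985]]
{'t': 0.1, 'q': array([ 1.04261788e+00,  1.31072532e-01,  1.48916393e+00,  4.20893265e-06,
        1.52299640e+00, -8.54034745e-02]), 'dq': array([-4.33248693e-04, -8.62920086e-04, -4.04372605e-03, -1.16203936e-03,
        8.86977699e-05, -1.47512096e-03]), 'joint_torque': array([ 6.14095115e-04, -5.61341715e+01, -4.93095660e+01,  7.69613707e-02,
        2.90862832e-02, -1.70796744e-05]), 'tool_pos': array([0.25679209, 0.54170819, 0.21770372]), 'orientation': array([-6.89732221e-01, -3.06442989e+00,  2.45374871e-03]), 'force': array([ 0.37436558, -0.41011346,  0.34772646]), 'wrist_torque': array([ 0.01288948,  0.00346483, -0.01584082]), 'gripper_force': 0.0, 'opening': 0.09305285401703821}
```

View pics/scene0.png

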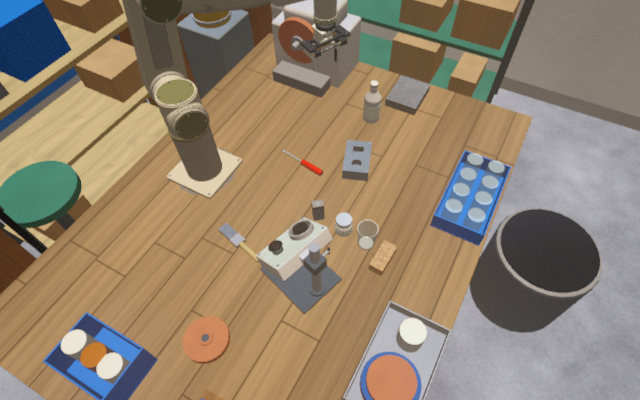

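View pics/top0.png

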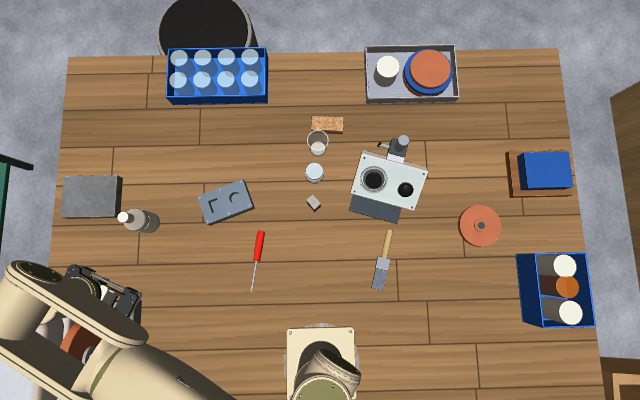

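The scene view shows the plug near (318,210), socket (357,160) and console head (295,245). The top view shows the plug near (313,203), socket (226,202), start button (374,180) and stop button (405,190). I'll zoom in with one composite.

```bash
python3 - <<'E'
from h import *
s=np.load('scene0.npy');t=np.load('top0.npy')
def crop(im,x,y,w=66,h=50): return cv2.resize(im[y:y+h,x:x+w],(396,300),interpolation=cv2.INTER_CUBIC)
save('z.png',np.vstack([np.hstack([crop(t,193,173),crop(s,324,136)]),np.hstack([crop(t,290,173),crop(s,290,185)])]))
def c2(im,x,y,w=100,h=75): return cv2.resize(im[y:y+h,x:x+w],(400,300),interpolation=cv2.INTER_CUBIC)
save('z2.png',np.hstack([c2(t,340,130),c2(s,248,210)]))
E
```

```text
(no output)
```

View pics/z.png

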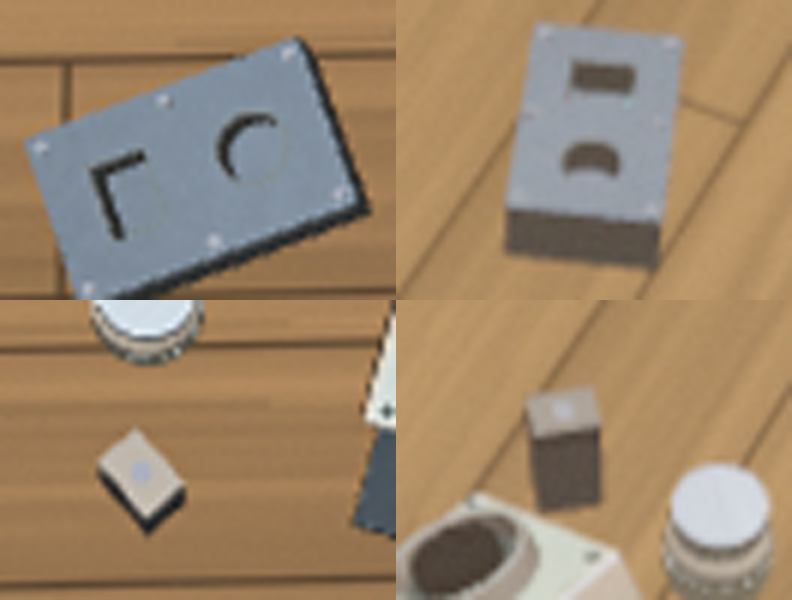

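View pics/z2.png

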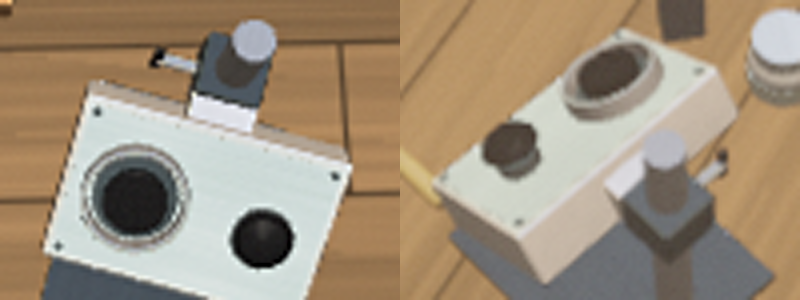

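```bash
cat > m.py <<'E'
from h import *
C={n:cam(n) for n in('scene','top')}
def blob(n,lo,hi,seed,box):
    c=C[n]; x,y,w,h=box; im=cv2.resize(c['frame'][y:y+h,x:x+w],None,fx=8,fy=8,interpolation=cv2.INTER_CUBIC)
    m=cv2.inRange(cv2.cvtColor(im,cv2.COLOR_RGB2HSV),lo,hi)
    m=cv2.morphologyEx(m,cv2.MORPH_OPEN,np.ones((5,5)))
    k,L=cv2.connectedComponents(m); sx,sy=int((seed[0]-x)*8),int((seed[1]-y)*8)
    cnt=max(cv2.findContours((L==L[sy,sx]).astype(np.uint8),cv2.RETR_EXTERNAL,cv2.CHAIN_APPROX_NONE)[0],key=cv2.contourArea)[:,0]
    return (cnt+.5)/8-.5+[x,y]
def rect(n,cnt,z):
    p=np.array([onz(C[n],u,z)[:2] for u in cnt],np.float32)*1000
    (cx,cy),(w,h),a=cv2.minAreaRect(p)
    if w<h: w,h,a=h,w,a+90
    return np.round([cx,cy,w,h,a],1)   # a = direction of long side, deg
E
python3 - <<'E'
from m import *
hsv={n:cv2.cvtColor(C[n]['frame'],cv2.COLOR_RGB2HSV) for n in C}
for n,pts in dict(top=[(205,204),(245,190),(248,210),(311,202),(316,198),(313,211),(300,200),(374,180),(405,190),(360,200)],scene=[(350,160),(360,150),(355,175),(317,202),(320,203),(318,212),(330,205),(302,229),(276,247)]).items():
    print(n,[(p,hsv[n][p[1],p[0]].tolist()) for p in pts])
E
```

```text
top [((205, 204), [108, 47, 157]), ((245, 190), [106, 48, 163]), ((248, 210), [90, 12, 44]), ((311, 202), [15, 16, 190]), ((316, 198), [16, 68, 172]), ((313, 211), [16, 112, 127]), ((300, 200), [16, 120, 160]), ((374, 180), [150, 18, 29]), ((405, 190), [15, 14, 36]), ((360, 200), [105, 50, 92])]
scene [((350, 160), [107, 21, 168]), ((360, 150), [14, 54, 89]), ((355, 175), [16, 54, 89]), ((317, 202), [158, 6, 183]), ((320, 203), [16, 28, 176]), ((318, 212), [12, 63, 89]), ((330, 205), [17, 111, 177]), ((302, 229), [11, 65, 75]), ((276, 247), [15, 54, 85])]
```

```bash
python3 - <<'E'
from m import *
b={}
for k,n,lo,hi,seed,box,z in [('sock','top',(90,25,110),(125,80,255),(210,208),(190,170,75,60),.05),('sock','scene',(0,0,125),(179,48,255),(350,160),(330,130,55,60),.05),
 ('plug','top',(0,0,130),(179,62,255),(313,202),(300,188,30,30),.088),('plug','scene',(0,0,130),(179,62,255),(317,204),(306,194,20,30),.088)]:
    cn=blob(n,lo,hi,seed,box); print(k,n,len(cn),rect(n,cn,z))
for k,lo,hi,sd in [('start',(0,0,0),(179,255,55),{'top':(374,180),'scene':(302,229)}),('stop',(0,0,0),(179,255,55),{'top':(405,190),'scene':(276,246)})]:
    u={}
    for n in sd:
        h2=(179,255,70) if n=='top' else (179,255,110)
        cn=blob(n,lo,h2,sd[n],(int(sd[n][0])-22,int(sd[n][1])-22,44,44)).astype(np.float32)
        e=cv2.fitEllipse(cv2.convexHull(cn)); u[n]=e[0]; print(k,n,np.round(np.r_[e[0],e[1],e[2]],1), cv2.boundingRect(cn))
    print(tri(C['top'],u['top'],C['scene'],u['scene']))
E
```

```text
sock top 2156 [526.9 299.6 254.5 199.7  88.8]
sock scene 889 [519.4 307.9 162.9 102.1 110. ]
plug top 265 [507.9  14.3  41.1  28.9  40.7]
plug scene 262 [506.5  13.9  40.4  30.1  39.1]
start top [373.3 179.9  17.1  17.5 110. ] (364, 171, 18, 18)
start scene [300.1 227.5  10.5  19.6  59.4] (292, 221, 18, 14)
(array([ 0.54969134, -0.16396025,  0.21166018]), np.float64(0.0013179587407145604))
stop top [405.1 189.4  14.2  15.   83.3] (397, 182, 16, 15)
stop scene [275.7 246.9  13.5  14.5  67.2] (268, 240, 15, 14)
(array([ 0.51971963, -0.25524909,  0.2108107 ]), np.float64(0.0012579384814299466))
```

```bash
python3 - <<'E'
from m import *
cn=blob('top',(90,25,110),(125,80,255),(225,206),(190,170,75,60)); print('sock top',rect('top',cn,.05))
cn=blob('scene',(0,0,125),(179,48,255),(350,160),(330,130,55,60)); print('sock scene',rect('scene',cn,.05))
# holes in scene: dark
cn=blob('scene',(0,0,0),(179,255,110),(358,149),(335,135,50,30)); p=cn.mean(0);print('hole scene mask',rect('scene',cn,.05))
def dark(n,uv,r=2.5):
    g=cv2.cvtColor(C[n]['frame'],cv2.COLOR_RGB2GRAY).astype(float); u,v=map(round,uv)
    w=g[v-2:v+3,u-2:u+3]; w=np.clip(np.median(w)-10-w,0,None); yy,xx=np.mgrid[v-2:v+3,u-2:u+3]
    return (np.array([(w*xx).sum(),(w*yy).sum()])/w.sum()) if w.sum()>0 else np.array(uv)
T={'FL':(97,111),'FR':(335,176),'NL':(57,246)}; S={'FL':(300,72),'FR':(120,222),'NL':(220,33),'NR':(43,185)}
P={}
for k in T:
    a=dark('top',np.array(T[k])/4-.4+[340,130]); b=dark('scene',np.array(S[k])/4-.4+[248,210]); P[k],e=tri(C['top'],a,C['scene'],b); print(k,a,b,P[k].round(4),round(e,4))
d=P['FR']-P['FL']; d2=P['NL']-P['FL']; print(np.linalg.norm(d),np.linalg.norm(d2),'slope',d2/np.linalg.norm(d2))
psi=np.arctan2(d[0],-d[1]); print('psi',psi)
# metric: y dir horizontal
for psi in (psi,):
    x=np.array([np.cos(psi),np.sin(psi),0]); n=-.5*x+[0,0,.866]; print('n',n)
    for k in P:
        q=P[k]
        o,dd=ray(C['top'],(373.4,179.9)); s=((q+.022*n-o)@n)/(dd@n); X=o+s*dd
        print(k,'button top',X.round(4))
s=robot.read_state(); print(Ro.from_rotvec(s['orientation']).as_matrix().round(3))
E
```

```text
sock top [520.5 306.6 159.9 100.2 110.1]
sock scene [519.4 307.9 162.8 101.9 110. ]
hole scene mask [506.8 342.6  40.8  23.1  21.4]
FL [363.86694387 157.45530146] [322.36363636 227.31313131] [ 0.6136 -0.1382  0.2245] 0.0007
FR [423.31796117 173.57281553] [277.24666667 265.15333333] [ 0.5618 -0.3082  0.225 ] 0.0013
NL [353.83914209 191.26809651] [302.8115942  216.25362319] [ 0.5235 -0.1083  0.1796] 0.0031
0.17775640020630612 0.10495189849936983 slope [-0.85791392  0.2844858  -0.42784523]
psi -0.295626084150805
n [-0.47830996  0.14566942  0.866     ]
FL button top [ 0.548  -0.1637  0.218 ]
FR button top [ 0.5479 -0.1636  0.2184]
NL button top [ 0.5463 -0.1624  0.2267]
[[-0.904  0.428 -0.   ]
 [ 0.428  0.904 -0.   ]
 [ 0.    -0.    -1.   ]]
```

```bash
cat > w.py <<'E'
from h import *
def down(yaw): # tool pointing down, tool y at yaw deg
    a=np.radians(yaw); y=np.array([np.cos(a),np.sin(a),0]); z=np.array([0,0,-1.]); return np.c_[np.cross(y,z),y,z]
def plan(wps,p=None,R=None):
    s=robot.read_state()
    p=s['tool_pos'] if p is None else p; R=Ro.from_rotvec(s['orientation']).as_matrix() if R is None else R
    print('t',s['t'],s['tool_pos'].round(4),s['force'].round(1))
    for q,Q in wps:
        q=np.array(q); print((R.T@(q-p)/.2).round(3).tolist(),(Ro.from_matrix(R.T@Q).as_rotvec()/(np.pi/2)).round(3).tolist(), 'mm',round(1000*np.linalg.norm(q-p)),'deg',round(np.degrees(Ro.from_matrix(R.T@Q).magnitude()),1)); p,R=q,Q
E
python3 - <<'E'
from w import *
plan([([.34,.37,.22],down(26.5)),([.42,.19,.22],down(-11.7)),([.507,.014,.2],down(-50)),([.507,.014,.053],down(-50))])
E
```

```text
t 0.4 [0.257  0.5421 0.2185] [-0.1  0.9  1.3]
[-0.744, -0.6, -0.007] [-0.0, 0.0, 0.424] mm 191 deg 38.1
[-0.984, -0.044, 0.0] [0.0, 0.0, 0.424] mm 197 deg 38.2
[-0.774, 0.604, 0.1] [0.0, 0.0, 0.426] mm 197 deg 38.3
[0.0, 0.0, 0.735] [0.0, 0.0, 0.0] mm 147 deg 0.0
```

Call:
{"op": "jog_arm", "data": {
  "rows": [
    [[-0.744, -0.6, -0.007], [0, 0, 0.424]],
    [[-0.744, -0.6, -0.007], [0, 0, 0.424]],
    [[-0.744, -0.6, -0.007], [0, 0, 0.424]],
    [[-0.744, -0.6, -0.007], [0, 0, 0.424]],
    [[-0.744, -0.6, -0.007], [0, 0, 0.424]]
  ],
  "hand": -0.25,
  "squeeze": 20
}}

```text
t: 0.9
tool_pos: [0.3422, 0.3662, 0.2204]
orientation: [1.666, 2.661, -0.0]
force: [-0.3, 0.5, -0.3]
opening: 0.0599
gripper_force: 0.0
```

Call:
{"op": "jog_arm", "data": {
  "rows": [
    [[-0.984, -0.044, 0], [0, 0, 0.424]],
    [[-0.984, -0.044, 0], [0, 0, 0.424]],
    [[-0.984, -0.044, 0], [0, 0, 0.424]],
    [[-0.984, -0.044, 0], [0, 0, 0.424]],
    [[-0.984, -0.044, 0], [0, 0, 0.424]]
  ]
}}

```text
t: 1.4
tool_pos: [0.422, 0.185, 0.2203]
orientation: [2.446, 1.968, 0.0]
force: [-0.0, 1.1, -0.6]
opening: 0.058
gripper_force: 0.0
```

Call:
{"op": "jog_arm", "data": {
  "rows": [
    [[-0.774, 0.604, 0.1], [0, 0, 0.426]],
    [[-0.774, 0.604, 0.1], [0, 0, 0.426]],
    [[-0.774, 0.604, 0.1], [0, 0, 0.426]],
    [[-0.774, 0.604, 0.1], [0, 0, 0.426]],
    [[-0.774, 0.604, 0.1], [0, 0, 0.426]]
  ]
}}

```text
t: 1.9
tool_pos: [0.508, 0.0088, 0.1992]
orientation: [2.957, 1.057, -0.002]
force: [-0.0, 0.7, -1.0]
opening: 0.058
gripper_force: 0.0
```

```bash
python3 - <<'E'
from w import *
plan([([.507,.014,.12],down(-50)),([.507,.014,.053],down(-50))]); s=robot.read_state(); print(s['q'].round(2),s['opening'],Ro.from_rotvec(s['orientation']).as_matrix().round(3)[:,1])
E
```

```text
t 1.9 [0.508  0.0088 0.1992] [-0.   0.7 -1. ]
[0.013, -0.024, 0.396] [0.001, 0.001, -0.007] mm 79 deg 0.7
[0.0, 0.0, 0.335] [0.0, 0.0, 0.0] mm 67 deg 0.0
[-0.08 -0.11  1.77 -0.    1.49  0.8 ] 0.05795595335327693 [ 0.634 -0.773  0.001]
```

Call:
{"op": "jog_arm", "data": {
  "rows": [
    [[0, 0, 0], [0, 0, 0]],
    [[0, 0, 0], [0, 0, 0]]
  ]
}}

```text
t: 2.1
tool_pos: [0.5067, 0.0141, 0.2001]
orientation: [-2.951, -1.077, 0.0]
force: [-0.1, 0.5, -0.3]
opening: 0.0582
gripper_force: 0.0
```

```bash
python3 - <<'E'
from w import *
plan([([.507,.014,.12],down(-50)),([.507,.014,.053],down(-50))])
c=cam('top');save('a.png',np.hstack([cv2.resize(c['frame'][150:250,260:360],(400,400)),cv2.resize(cam('scene')['frame'][140:240,270:370],(400,400))]))
E
```

```text
t 2.1 [0.5067 0.0141 0.2001] [-0.1  0.5 -0.3]
[0.001, 0.001, 0.4] [-0.0, -0.0, 0.001] mm 80 deg 0.1
[0.0, 0.0, 0.335] [0.0, 0.0, 0.0] mm 67 deg 0.0
```

View pics/a.png

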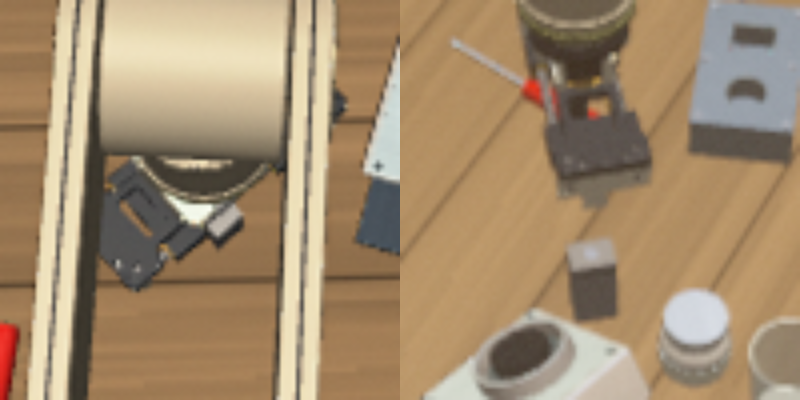

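The hand hangs over the plug, which is at about (315,206) in the top view and (318,207) in the scene view. I'll check where the TCP projects.

```bash
python3 - <<'E'
from w import *
s=robot.read_state()
for n in('top','scene'):
    c=cam(n)
    for X in [s['tool_pos'],s['tool_pos']+[0,0,.084]]:
        for k in(0,.03,-.03,.09,-.09): print(n,k,proj(c,X+k*np.array([.643,-.766,0])).round(1))
E
```

```text
top 0 [312.2 196.2]
top 0.03 [319.9 189.5]
top -0.03 [304.4 202.9]
top 0.09 [335.3 176.3]
top -0.09 [288.7 216.5]
top 0 [311.7 191.4]
top 0.03 [320.  184.2]
top -0.03 [303.3 198.6]
top 0.09 [336.5 170. ]
top -0.09 [286.3 213.1]
scene 0 [316.4 183.2]
scene 0.03 [318.2 190.4]
scene -0.03 [314.7 176.2]
scene 0.09 [321.8 205.2]
scene -0.09 [311.4 162.7]
scene 0 [315.6 166.7]
scene 0.03 [317.4 174. ]
scene -0.03 [313.8 159.5]
scene 0.09 [321.2 189.2]
scene -0.09 [310.4 145.7]
```

Call:
{"op": "jog_arm", "data": {
  "rows": [
    [[0, 0, 0.2], [0, 0, 0]],
    [[0, 0, 0.4], [0, 0, 0]],
    [[0, 0, 0.55], [0, 0, 0]],
    [[0, 0, 0.68], [0, 0, 0]],
    [[0, 0, 0.735], [0, 0, 0]]
  ]
}}

```text
t: 2.8
tool_pos: [0.5048, 0.0147, 0.0504]
orientation: [-2.95, -1.076, 0.006]
force: [0.5, -0.4, 0.0]
opening: 0.058
gripper_force: 0.0
```

Call:
{"op": "jog_arm", "data": {
  "rows": [
    [[0, 0, 0], [0, 0, 0]],
    [[0, 0, 0], [0, 0, 0]],
    [[0, 0, 0], [0, 0, 0]],
    [[0, 0, 0], [0, 0, 0]],
    [[0, 0, 0], [0, 0, 0]]
  ],
  "hand": 1,
  "squeeze": 15
}}

```text
t: 3.3
tool_pos: [0.5081, 0.0137, 0.0545]
orientation: [2.951, 1.073, 0.004]
force: [-0.2, 0.4, 5.2]
opening: 0.028
gripper_force: 15.0
```

```bash
python3 - <<'E'
from w import *
plan([([.507,.014,.16],down(-50)),([.507,.18,.16],down(-60)),([.5076,.341,.16],down(-70)),([.5076,.341,.12],down(-70))]); s=robot.read_state(); print(s['opening'],s['gripper_force'])
E
```

```text
t 3.3 [0.5081 0.0137 0.0545] [-0.2  0.4  5.2]
[-0.002, -0.004, -0.527] [0.001, -0.001, -0.0] mm 105 deg 0.2
[0.534, -0.636, 0.0] [0.0, 0.0, 0.111] mm 166 deg 10.0
[0.405, -0.696, 0.0] [0.0, 0.0, 0.111] mm 161 deg 10.0
[0.0, 0.0, 0.2] [0.0, 0.0, 0.0] mm 40 deg 0.0
0.02802143012528187 14.97539296746254
```

Call:
{"op": "jog_arm", "data": {
  "rows": [
    [[0, 0, -0.1], [0, 0, 0]],
    [[0, 0, -0.3], [0, 0, 0]],
    [[0, 0, -0.5], [0, 0, 0]],
    [[0, 0, -0.535], [0, 0, 0]]
  ]
}}

```text
t: 3.7
tool_pos: [0.51, 0.0136, 0.1659]
orientation: [2.949, 1.072, 0.012]
force: [0.5, -0.7, -2.2]
opening: 0.0282
gripper_force: 15.0
```

Call:
{"op": "jog_arm", "data": {
  "rows": [
    [[0.12, -0.15, 0], [0, 0, 0.02]],
    [[0.26, -0.31, 0], [0, 0, 0.05]],
    [[0.4, -0.47, 0], [0, 0, 0.08]],
    [[0.534, -0.636, 0], [0, 0, 0.111]]
  ]
}}

```text
t: 4.1
tool_pos: [0.5065, 0.1812, 0.1593]
orientation: [3.036, 0.809, -0.001]
force: [1.3, -0.2, -2.4]
opening: 0.0283
gripper_force: 15.0
```

Call:
{"op": "jog_arm", "data": {
  "rows": [
    [[0.12, -0.2, 0], [0, 0, 0.03]],
    [[0.24, -0.4, 0], [0, 0, 0.07]],
    [[0.36, -0.6, 0], [0, 0, 0.111]],
    [[0.405, -0.696, 0], [0, 0, 0.111]],
    [[0.405, -0.696, 0], [0, 0, 0.111]]
  ]
}}

```text
t: 4.6
tool_pos: [0.5062, 0.3437, 0.1587]
orientation: [-3.093, -0.551, 0.003]
force: [-0.6, -0.8, -1.9]
opening: 0.0278
gripper_force: 15.0
```

Call:
{"op": "jog_arm", "data": {
  "rows": [
    [[0, 0, 0.1], [0, 0, 0]],
    [[0, 0, 0.2], [0, 0, 0]],
    [[0, 0, 0.2], [0, 0, 0]],
    [[0, 0, 0.2], [0, 0, 0]]
  ]
}}

```text
t: 5.0
tool_pos: [0.5072, 0.3398, 0.1194]
orientation: [3.093, 0.544, -0.003]
force: [0.2, -0.4, -1.7]
opening: 0.0282
gripper_force: 15.0
```

```bash
python3 - <<'E'
from w import *
plan([([.5076,.341,.12],down(-69.9))]); s=robot.read_state(); print(s['opening'])
c=cam('scene'); t=cam('top')
np.save('s2.npy',c['frame'])
save('b.png',np.hstack([cv2.resize(t['frame'][160:240,180:260],(400,400),interpolation=2),cv2.resize(c['frame'][110:190,320:400],(400,400),interpolation=2)]))
# expected projections of plug corners (bottom & top) if centred at TCP
p=s['tool_pos'];R=Ro.from_rotvec(s['orientation']).as_matrix();b=p[2]-.053
for z in(b,b+.088):
    print([((proj(c,[*(p+R@[sx*.02,sy*.014,0])[:2],z])-[320,110])*5+[400,0]).round().tolist() for sx,sy in((1,1),(1,-1),(-1,-1),(-1,1))])
E
```

```text
t 5.0 [0.5072 0.3398 0.1194] [ 0.2 -0.4 -1.7]
[0.004, -0.005, -0.003] [0.0, 0.001, -0.002] mm 1 deg 0.2
0.028189566272784992
[[614.0, 197.0], [617.0, 170.0], [567.0, 165.0], [563.0, 191.0]]
[[621.0, 116.0], [624.0, 89.0], [571.0, 84.0], [567.0, 111.0]]
```

View pics/b.png

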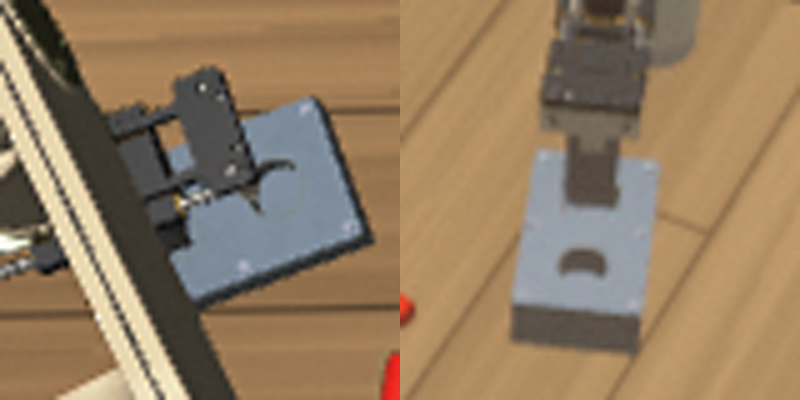

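Call:
{"op": "jog_arm", "data": {
  "rows": [
    [[0, 0, 0.05], [0, 0, 0]],
    [[0, 0, 0.08], [0, 0, 0]],
    [[0, 0, 0.1], [0, 0, 0]],
    [[0, 0, 0.1], [0, 0, 0]]
  ]
}}

```text
t: 5.5
tool_pos: [0.5075, 0.3408, 0.0993]
orientation: [3.094, 0.545, -0.0]
force: [0.3, 0.4, -2.7]
opening: 0.0279
gripper_force: 15.0
```

Call:
{"op": "jog_arm", "data": {
  "rows": [
    [[0, 0, 0.01], [0, 0, 0]],
    [[0, 0, 0.02], [0, 0, 0]],
    [[0, 0, 0.03], [0, 0, 0]],
    [[0, 0, 0.03], [0, 0, 0]],
    [[0, 0, 0.03], [0, 0, 0]]
  ]
}}

```text
t: 6.0
tool_pos: [0.5077, 0.3408, 0.0938]
orientation: [3.094, 0.545, 0.0]
force: [2.7, -1.0, -4.2]
opening: 0.0279
gripper_force: 15.0
```

Call:
{"op": "jog_arm", "data": {
  "rows": [
    [[0, 0, 0.02], [0, 0, 0]],
    [[0, 0, 0.04], [0, 0, 0]],
    [[0, 0, 0.06], [0, 0, 0]],
    [[0, 0, 0.07], [0, 0, 0]],
    [[0, 0, 0.07], [0, 0, 0]]
  ]
}}

```text
t: 6.5
tool_pos: [0.5077, 0.3408, 0.0796]
orientation: [3.094, 0.545, -0.0]
force: [3.9, -0.7, -4.3]
opening: 0.0282
gripper_force: 15.0
```

Call:
{"op": "jog_arm", "data": {
  "rows": [
    [[0, 0, 0.01], [0, 0, 0]],
    [[0, 0, 0.02], [0, 0, 0]],
    [[0, 0, 0.03], [0, 0, 0]],
    [[0, 0, 0.035], [0, 0, 0]],
    [[0, 0, 0.035], [0, 0, 0]]
  ]
}}

```text
t: 7.0
tool_pos: [0.5079, 0.3409, 0.0745]
orientation: [3.094, 0.545, 0.001]
force: [-2.2, -5.0, 10.2]
opening: 0.0279
gripper_force: 15.0
```

Call:
{"op": "jog_arm", "data": {
  "rows": [
    [[0, 0, 0], [0, 0, 0]],
    [[0, 0, 0], [0, 0, 0]],
    [[0, 0, 0], [0, 0, 0]],
    [[0, 0, 0], [0, 0, 0]],
    [[0, 0, 0], [0, 0, 0]]
  ],
  "hand": -0.25
}}

```text
t: 7.5
tool_pos: [0.5074, 0.3411, 0.0728]
orientation: [-3.094, -0.545, 0.001]
force: [0.3, -1.0, -0.1]
opening: 0.0576
gripper_force: 0.0
```

Call:
{"op": "jog_arm", "data": {
  "rows": [
    [[0, 0, -0.05], [0, 0, 0]],
    [[0, 0, -0.2], [0, 0, 0]],
    [[0, 0, -0.4], [0, 0, 0]],
    [[0, 0, -0.6], [0, 0, 0]],
    [[0, 0, -0.8], [0, 0, 0]]
  ]
}}

```text
t: 8.0
tool_pos: [0.5074, 0.3409, 0.2355]
orientation: [-3.094, -0.545, -0.001]
force: [0.7, 0.3, -0.2]
opening: 0.0582
gripper_force: 0.0
```

Call:
{"op": "jog_arm", "data": {
  "rows": [
    [[0, 0, -0.2], [0, 0, 0]],
    [[0, 0, -0.4], [0, 0, 0]],
    [[0, 0, -0.5], [0, 0, 0]],
    [[0, 0, -0.5], [0, 0, 0]],
    [[0, 0, -0.5], [0, 0, 0]]
  ],
  "hand": 1
}}

```text
t: 8.5
tool_pos: [0.5077, 0.341, 0.3333]
orientation: [-3.094, -0.545, -0.001]
force: [0.0, 0.3, -1.0]
opening: 0.0229
gripper_force: 0.0
```

```bash
python3 - <<'E'
from w import *
from m import C
s=robot.read_state(); print(s['q'].round(2),s['opening'],s['force'].round(2))
psi=-.29; x=np.array([np.cos(psi),np.sin(psi),0]); n=-.5*x+[0,0,.866]; z=-n
B=np.array([.548,-.1637,.219])
ych=np.array([-np.sin(psi),np.cos(psi),0])
for sg in (-1,1):  # tool y horizontal along console +-y
    y=sg*ych; Q=np.c_[np.cross(y,z),y,z]
    print('option y',sg); plan([([.48,.2,.34],down(-70)),([.47,.03,.36],down(-70)),(B+.10*n,Q),(B+.02*n,Q)],np.array(s['tool_pos']))
c=C['scene']; save('c.png',cv2.resize(c['frame'][110:190,320:400],(400,400),interpolation=2))
E
```

```text
[0.51 0.15 1.27 0.   1.73 1.73] 0.014920465758789804 [-0.27 -0.28  0.18]
option y -1
t 8.6 [0.507  0.3406 0.3311] [-0.3 -0.3  0.2]
[-0.367, 0.615, -0.043] [0.0, 0.002, -0.0] mm 143 deg 0.2
[-0.338, 0.782, -0.1] [0.0, 0.0, 0.0] mm 171 deg 0.0
[-0.165, 0.894, 0.272] [-0.106, 0.322, 0.397] mm 190 deg 47.0
[-0.0, 0.0, 0.4] [0.0, 0.0, 0.0] mm 80 deg 0.0
option y 1
t 8.6 [0.507  0.3406 0.3311] [-0.3 -0.3  0.2]
[-0.367, 0.615, -0.043] [0.0, 0.002, -0.0] mm 143 deg 0.2
[-0.338, 0.782, -0.1] [0.0, 0.0, 0.0] mm 171 deg 0.0
[-0.165, 0.894, 0.272] [-0.415, -0.137, -1.547] mm 190 deg 144.7
[0.0, -0.0, 0.4] [-0.0, -0.0, 0.0] mm 80 deg 0.0
```

View pics/c.png

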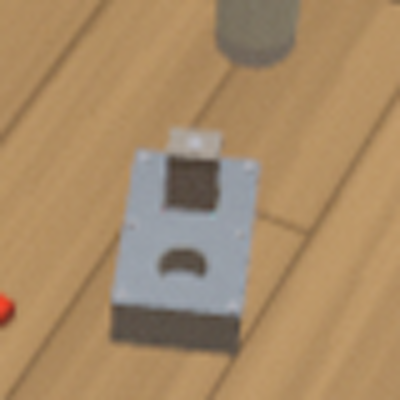

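The crop shows the plug sunk in the rectangular hole, with its top at about (195,143) and its walls meeting the box top at about (192,210). Next is the console.

Call:
{"op": "jog_arm", "data": {
  "rows": [
    [[-0.12, 0.2, -0.02], [0, 0, 0]],
    [[-0.25, 0.4, -0.04], [0, 0, 0]],
    [[-0.367, 0.615, -0.043], [0, 0, 0]],
    [[-0.367, 0.615, -0.043], [0, 0, 0]]
  ]
}}

```text
t: 9.0
tool_pos: [0.4797, 0.1956, 0.3402]
orientation: [3.093, 0.538, -0.004]
force: [-0.5, 0.0, -0.2]
opening: 0.0007
gripper_force: 0.0
```

Call:
{"op": "jog_arm", "data": {
  "rows": [
    [[-0.09, 0.2, -0.03], [0, 0, 0]],
    [[-0.18, 0.4, -0.06], [0, 0, 0]],
    [[-0.27, 0.6, -0.08], [0, 0, 0]],
    [[-0.338, 0.782, -0.1], [0, 0, 0]],
    [[-0.338, 0.782, -0.1], [0, 0, 0]]
  ]
}}

```text
t: 9.5
tool_pos: [0.4704, 0.0267, 0.3607]
orientation: [3.094, 0.538, -0.003]
force: [0.3, 0.2, 0.2]
opening: 0.0002
gripper_force: 0.0
```

Call:
{"op": "jog_arm", "data": {
  "rows": [
    [[-0.03, 0.18, 0.05], [-0.106, 0.322, 0.397]],
    [[-0.06, 0.36, 0.1], [-0.106, 0.322, 0.397]],
    [[-0.1, 0.54, 0.15], [-0.106, 0.322, 0.397]],
    [[-0.13, 0.72, 0.21], [-0.106, 0.322, 0.397]],
    [[-0.165, 0.894, 0.272], [-0.106, 0.322, 0.397]]
  ]
}}

```text
t: 10.0
tool_pos: [0.501, -0.1496, 0.3059]
orientation: [2.966, -0.354, 0.729]
force: [-0.4, 1.2, -0.2]
opening: 0.0004
gripper_force: 0.0
```

Call:
{"op": "jog_arm", "data": {
  "rows": [
    [[0, 0, 0], [0, 0, 0]],
    [[0, 0, 0], [0, 0, 0]]
  ]
}}

```text
t: 10.2
tool_pos: [0.5, -0.1483, 0.3054]
orientation: [2.97, -0.347, 0.72]
force: [1.1, 0.4, 0.0]
opening: 0.0007
gripper_force: 0.0
```

```bash
cat > pl.py <<'E'
from w import *
psi=-.29; x=np.array([np.cos(psi),np.sin(psi),0]); n=-.5*x+[0,0,.866]; z=-n
B=np.array([.548,-.1637,.219]); y=-np.array([-np.sin(psi),np.cos(psi),0]); Q=np.c_[np.cross(y,z),y,z]
E
python3 - <<'E'
from pl import *
plan([(B+.1*n,Q),(B+.015*n,Q)]); s=robot.read_state(); print(s['q'].round(2),s['opening'])
c=cam('scene');save('d.png',np.hstack([cv2.resize(cam('top')['frame'][120:220,320:420],(400,400),interpolation=2),cv2.resize(c['frame'][170:270,245:345],(400,400),interpolation=2)]))
E
```

```text
t 10.2 [ 0.5    -0.1483  0.3054] [1.1 0.4 0. ]
[0.002, 0.005, -0.0] [-0.01, 0.03, 0.034] mm 1 deg 4.1
[-0.0, 0.0, 0.425] [0.0, 0.0, 0.0] mm 85 deg 0.0
[-0.45 -0.61  2.03  0.09  1.25  1.34] 0.0006563528758656293
```

View pics/d.png

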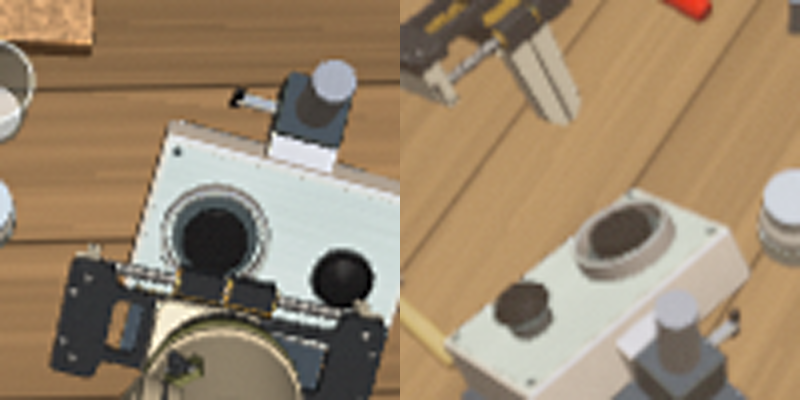

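The fingers are closed and tilted, up-slope of the start button (215,235 in the top crop) and clear of the mushroom button (342,280).

Call:
{"op": "jog_arm", "data": {
  "rows": [
    [[0.002, 0.005, 0], [-0.01, 0.03, 0.034]],
    [[0.002, 0.005, 0], [-0.01, 0.03, 0.034]],
    [[0.002, 0.005, 0], [-0.01, 0.03, 0.034]]
  ],
  "squeeze": 20
}}

```text
t: 10.6
tool_pos: [0.5014, -0.1491, 0.3084]
orientation: [2.932, -0.423, 0.792]
force: [0.7, -0.3, 0.3]
opening: 0.0003
gripper_force: 0.0
```

Call:
{"op": "jog_arm", "data": {
  "rows": [
    [[0, 0, 0.15], [0, 0, 0]],
    [[0, 0, 0.28], [0, 0, 0]],
    [[0, 0, 0.38], [0, 0, 0]],
    [[0, 0, 0.425], [0, 0, 0]],
    [[0, 0, 0.425], [0, 0, 0]]
  ]
}}

```text
t: 11.1
tool_pos: [0.5417, -0.162, 0.2326]
orientation: [2.933, -0.427, 0.787]
force: [0.1, -0.1, -0.6]
opening: 0.0003
gripper_force: 0.0
```

```bash
python3 - <<'E'
from pl import *
plan([(B+.015*n,Q),(B,Q)])
E
```

```text
t 11.1 [ 0.5417 -0.162   0.2326] [ 0.1 -0.1 -0.6]
[-0.006, -0.001, 0.0] [-0.0, -0.001, 0.001] mm 1 deg 0.1
[0.0, -0.0, 0.075] [0.0, 0.0, 0.0] mm 15 deg 0.0
```

Call:
{"op": "jog_arm", "data": {
  "rows": [
    [[0, 0, 0.012], [0, 0, 0]],
    [[0, 0, 0.024], [0, 0, 0]],
    [[0, 0, 0.036], [0, 0, 0]],
    [[0, 0, 0.048], [0, 0, 0]],
    [[0, 0, 0.06], [0, 0, 0]]
  ]
}}

```text
t: 11.6
tool_pos: [0.5477, -0.1643, 0.2239]
orientation: [2.93, -0.428, 0.792]
force: [-0.3, 0.4, -0.1]
opening: 0.0004
gripper_force: 0.0
```

Call:
{"op": "jog_arm", "data": {
  "rows": [
    [[0, 0, 0.005], [0, 0, 0]],
    [[0, 0, 0.01], [0, 0, 0]],
    [[0, 0, 0.015], [0, 0, 0]],
    [[0, 0, 0.02], [0, 0, 0]],
    [[0, 0, 0.02], [0, 0, 0]]
  ]
}}

```text
t: 12.1
tool_pos: [0.5495, -0.1647, 0.22]
orientation: [2.931, -0.428, 0.791]
force: [1.2, -0.7, -1.0]
opening: 0.0006
gripper_force: 0.0
```

Call:
{"op": "jog_arm", "data": {
  "rows": [
    [[0, 0, 0.005], [0, 0, 0]],
    [[0, 0, 0.01], [0, 0, 0]],
    [[0, 0, 0.015], [0, 0, 0]],
    [[0, 0, 0.02], [0, 0, 0]],
    [[0, 0, 0.02], [0, 0, 0]]
  ]
}}

```text
t: 12.6
tool_pos: [0.5515, -0.1654, 0.2168]
orientation: [2.931, -0.428, 0.792]
force: [-2.3, 0.5, 1.2]
opening: 0.0003
gripper_force: 1.5
```

Call:
{"op": "jog_arm", "data": {
  "rows": [
    [[0, 0, 0.005], [0, 0, 0]],
    [[0, 0, 0.01], [0, 0, 0]],
    [[0, 0, 0.015], [0, 0, 0]],
    [[0, 0, 0.02], [0, 0, 0]],
    [[0, 0, 0.02], [0, 0, 0]]
  ]
}}

```text
t: 13.1
tool_pos: [0.5535, -0.166, 0.2133]
orientation: [2.931, -0.428, 0.792]
force: [-4.2, 1.1, 4.3]
opening: 0.0003
gripper_force: 2.6
```

Call:
{"op": "jog_arm", "data": {
  "rows": [
    [[0, 0, 0.005], [0, 0, 0]],
    [[0, 0, 0.01], [0, 0, 0]],
    [[0, 0, 0.015], [0, 0, 0]],
    [[0, 0, 0.015], [0, 0, 0]]
  ]
}}

```text
t: 13.5
tool_pos: [0.5549, -0.1664, 0.2107]
orientation: [2.93, -0.428, 0.792]
force: [-5.3, 1.3, 4.8]
opening: 0.0004
gripper_force: 3.5
```

Call:
{"op": "jog_arm", "data": {
  "rows": [
    [[0, 0, 0.005], [0, 0, 0]],
    [[0, 0, 0.01], [0, 0, 0]],
    [[0, 0, 0.01], [0, 0, 0]]
  ]
}}

```text
t: 13.8
tool_pos: [0.5558, -0.1666, 0.2093]
orientation: [2.931, -0.428, 0.791]
force: [-8.6, 2.2, 6.9]
opening: 0.0006
gripper_force: 5.3
```

Call:
{"op": "jog_arm", "data": {
  "rows": [
    [[0, 0, 0.005], [0, 0, 0]],
    [[0, 0, 0.005], [0, 0, 0]]
  ]
}}

```text
t: 14.0
tool_pos: [0.556, -0.1667, 0.2092]
orientation: [2.931, -0.427, 0.791]
force: [-19.1, 5.9, 16.4]
opening: 0.0007
gripper_force: 11.9
```

```bash
python3 - <<'E'
from pl import *
s=robot.read_state(); f=s['force']; print(f@n, (Q.T@f).round(1), (Q.T@(s['tool_pos']-B)*1000).round(1), s['wrist_torque'])
E
```

```text
24.20107532802889 [ -9.1  -0.2 -24.2] [ 2.5  0.6 12.7] [0.60042137 2.10250568 0.02775824]
```

Force jumped from 10 to 24 N over the last 1 mm commanded with almost no motion, so the button is at its firm stop. I'll hold it there.

Call:
{"op": "jog_arm", "data": {
  "rows": [
    [[0, 0, -0.002], [0, 0, 0]],
    [[0, 0, -0.002], [0, 0, 0]],
    [[0, 0, -0.002], [0, 0, 0]],
    [[0, 0, -0.002], [0, 0, 0]],
    [[0, 0, -0.002], [0, 0, 0]]
  ]
}}

```text
t: 14.5
tool_pos: [0.5559, -0.1667, 0.2092]
orientation: [2.931, -0.428, 0.791]
force: [-15.1, 4.3, 13.3]
opening: 0.0009
gripper_force: 9.3
```

Call:
{"op": "jog_arm", "data": {
  "rows": [
    [[0, 0, 0], [0, 0, 0]],
    [[0, 0, 0], [0, 0, 0]],
    [[0, 0, 0], [0, 0, 0]],
    [[0, 0, 0], [0, 0, 0]],
    [[0, 0, 0], [0, 0, 0]]
  ]
}}

```text
t: 15.0
tool_pos: [0.5559, -0.1667, 0.2092]
orientation: [2.931, -0.428, 0.791]
force: [-15.2, 3.7, 12.0]
opening: 0.0004
gripper_force: 9.3
```

Call:
{"op": "jog_arm", "data": {
  "rows": [
    [[0, 0, 0], [0, 0, 0]],
    [[0, 0, 0], [0, 0, 0]],
    [[0, 0, 0], [0, 0, 0]],
    [[0, 0, 0], [0, 0, 0]]
  ]
}}

```text
t: 15.4
tool_pos: [0.5559, -0.1667, 0.2092]
orientation: [2.931, -0.428, 0.791]
force: [-14.3, 4.9, 12.8]
opening: 0.0006
gripper_force: 9.3
```

Call:
{"op": "jog_arm", "data": {
  "rows": [
    [[0, 0, -0.02], [0, 0, 0]],
    [[0, 0, -0.06], [0, 0, 0]],
    [[0, 0, -0.15], [0, 0, 0]],
    [[0, 0, -0.3], [0, 0, 0]],
    [[0, 0, -0.5], [0, 0, 0]]
  ]
}}

```text
t: 15.9
tool_pos: [0.5065, -0.1517, 0.2931]
orientation: [2.933, -0.429, 0.786]
force: [1.2, 0.1, 0.9]
opening: 0.0006
gripper_force: 0.0
```

Call:
{"op": "jog_arm", "data": {
  "rows": [
    [[0, 0, -0.1], [0, 0, 0]],
    [[0, 0, -0.1], [0, 0, 0]],
    [[0, 0, -0.1], [0, 0, 0]],
    [[0, 0, -0.1], [0, 0, 0]]
  ]
}}

```text
t: 16.3
tool_pos: [0.498, -0.1492, 0.3098]
orientation: [2.932, -0.428, 0.788]
force: [-0.9, 0.1, 0.2]
opening: 0.0003
gripper_force: 0.0
```

```bash
python3 - <<'E'
from h import *
s=robot.read_state(); print(s['t'],s['tool_pos'],s['force'])
c=cam('scene');save('e.png',np.hstack([cv2.resize(c['frame'][170:270,245:345],(400,400),interpolation=2),cv2.resize(c['frame'][110:190,320:400],(400,400),interpolation=2)]))
E
```

```text
16.3 [ 0.49796    -0.149232    0.30983781] [-0.86357024  0.11698413  0.15779208]
```

View pics/e.png

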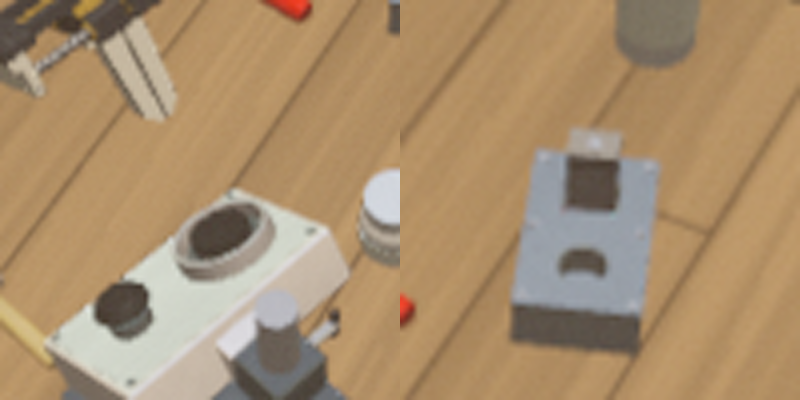

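The button is back up, the tool is clear, and the plug is still seated (crop: top at about (595,143)).

```bash
python3 -c "
from plant import robot
print(robot.close_job())"
```

```text
the job is handed in; nothing more can be done
None
```

The plug is fully home in the rectangular hole and released, and the start button was held at its firm stop for about 1.4 s at up to roughly 26 N, then let up; the job is handed in at about 16 s, though no verdict came back.

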